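# Wedge the swinging splash panel

### The job

The splash panel by the coffee station swings loose on its post. Take the thick wooden wedge (not the thin shim or the plain batten) and, from the panel's free end and in line with it, tap it thin edge first along the counter under the panel's lower edge until it clearly lifts the panel and jams it where it stands. Leave the wedge there, flat on the counter, without swinging the panel away from its place.

Things in the scene. Friction and masses are not known exactly. Their poses are not given: they have to be found in the camera images.
- wedge_grip (a point): Sizes in mm. Loose pale wood wedge, 0.1 kg, 156 long, 40 wide: a grip block 36 long, 35 high, then a straight slope down over 120 to a 5 mm thin edge (4 along = 1 down). Point: centre of the grip block, 17.5 above the underside; x to the thin edge (138 away), y across, z up. Lookalikes: a shim as long but 28 wide, 11 high (too low to jam), a batten 138 x 40 x 35 with no slope.
- splash_toe (a point): Sizes in mm. Free lower corner of the splash panel, upright grey sheet in a dark frame, 10 thick, 131 high; point mid-thickness on its lower edge, 14 above the counter at rest. x level along the panel, outward past the free end; y across; z up. Wedge enters against this x: it touches with its thin edge 36 in, then lifts 1 per 4; 60 in (grip block centre 78 outside) is good, push 5-10 N.
- post: Sizes in mm. Fixed round counter post, 22 thick, 220 high, with a dark sleeve 31 thick and a foot 90 across; origin on the counter on its axis. The panel swings about this axis almost without friction, reaches 280 from it, and stands roughly across the counter, free end to the robot's right. Pushing in line with the panel, towards the post, does not swing it.
- pintle (a joint): Lift of the panel on its loose hinge pins, in m: 0 at rest (lower edge 14 mm above the counter), grows as the wedge raises it, at most 0.014. Panel and sleeve weigh 0.5 kg, which presses it down again, so it sits on the wedge.
Things that resemble listed ones, but are neither listed nor needed, are in the scene too. What is shaped like the part that bears wedge_grip but blue is not meant.

How it is judged:
By the outcome, as a careful person would: the job done as asked, in the order asked, and still so for the second after the job is handed in, with the robot touching nothing.
It also fails if it takes over 45 s, if anything falls off the work surface, if the arm or the gripper's body presses on something with over 40 N, if the wrist force passes 120 N, or if a joint passes its speed limit or range.

### The arm

A 6-joint arm with a two-finger parallel gripper is mounted at the origin on the work surface. World frame = base frame: x ahead of the robot, y to its left, z up, the work surface at z = 0. Lengths are in mm, angles in rad, forces in N, time in s.
With the tool pointing down it reaches from about 275 to 1000 mm from the base axis. Payload 8.4 kg.
Tool frame: the origin (TCP) lies at the very end of the fingers, on their centre line; the grasp point (between the pads) lies 19 mm behind it; z points along the fingers, y is the direction in which the jaws open and shut (so a half turn about z gives the same grasp; the last joint's range is limited). The gripper opens to 85 mm and grips with 20 to 120 N. Pads are 22 mm wide; open, the fingers measure 114 mm over their backs; the gripper's body (76 mm by 85 mm) begins 54 mm behind the grasp point. The pads swing forward as they close: fully open they stand 13 mm farther back than shut.
Start: joints at [-1.29, 0.353, 1.633, -0, 1.155, -0.002], TCP at [174.402, -600.177, 231.281] pointing down, gripper open.
Joint ranges: [-2.63, 2.63], [-0.92, 2.1], [0.06, 2.66], [-1.3, 4.44], [0, 2.69], [-3.02, 3.02]. Speed limits (rad/s): [2.22, 2.22, 2.79, 3.14, 3.14, 3.14].

### API

Orientations are given as [roll, pitch, yaw] about the fixed x, y, z axes, in that order (R = Rz(yaw) Ry(pitch) Rx(roll)).
In Python, from rig import r gives the robot as it stands.
- The arm moves only by the tool move_arm, never from a script. Its argument "increments" is a list of rows, each an object of numbers: "tx", "ty", "tz": the shift along the tool's x, y, z in cm; "rx", "ry", "rz": the turn, a rotation vector about the tool's x, y, z in degrees; "gripper": the gripper's target within -1 to 1 (fully open at 1, half-way at 0, shut at -1). A call has 1 to 12 rows; each row shifts and turns the commanded pose from where the row before left it, along the tool's axes as they then stand; what a row does not reach is not made up. A row lasts 1/10 s, in which the tool goes at most 50 mm and 8.59 degrees, less where a joint would pass 70% of its speed; a pose out of reach is approached as far as the arm can. A call is refused whole if a number of a shift passes 5 or a number of a turn 8.59, either way. A call with a gripper value outside its range is refused whole. The fingers move at their own pace and stop on an object; "squeeze" is the grip in N (left out, the last holds). Time passes only in rows, so rows that do not move let the fingers close. It gives the time, the measured TCP pose, the force and the opening at its end, in the units of the state.
- r.sense(): the state, without advancing time (a new reading comes with each control period).
- r.grab_frame(name): name is "scene" or "side" or "wrist"; returns (picture, depth): 420x560x3 uint8, red, green, blue; 420x560 float32, mm along the optical axis (not along the pixel's ray), 0 where there is no reading.
- r.camera_model(name): a dict with "fx", "fy", "cx", "cy" (pixels), "R" (3x3) and "t" (3): a world point X has camera coordinates R X + t; the wrist camera has in their place "hand_eye" (4x4, takes a point from camera to tool coordinates, whose origin is the TCP and whose axes are the flange's). Camera axes: x right, y down, z forward; pixel columns grow to the right and rows downward; lengths in mm; the calibration is good to about 2 mm. A picture is of the moment at which its call begins: read the wrist's pose just before it. camera_model takes no time and is no camera call.
- r.sign_off(): hands the job in, once; it reports no verdict.
Trained networks look in the newest picture that a camera, given by its name, has taken for a name from the list of things; names that differ only in an ending like _2 or _b are one class to them, and where a whole thing is asked for, a point or a joint stands for the part that bears it (a point fixed in the world has none). Each returns a list of dicts, best first, with "confidence" (0 to 1); they miss things now and then, are a little off and sometimes report something else, mostly with a low value. They report only what shows in the picture. A call takes as long as a camera call. They do not tell look-alikes from the thing itself.
- r.cut_out(query, camera): "mask" (420x560 bool, what is visible of it) and "bbox" ([left, top, right, bottom] in pixels, round what is visible of it).
- r.place_of(query, camera): "location" ([row, column] in pixels: a listed point, or the origin of a listed thing).
The state is a dict: "clock": time; "qpos": joint angles; "qvel": joint speeds; "joint_efforts": joint torques, N m; "eef_pos": TCP position; "tcp_rot": TCP orientation; "contact_force": force on the tool from outside, world axes, zero at the start; "wrist_torque": the same for the moment, N m; "opening": opening from 0.0 (shut) to 1.0 (fully open).
Only numpy, scipy, OpenCV 4.12 (cv2) and the standard library are available. Lean on these libraries where they do the work, as an engineer would, in place of code of your own. Each camera call takes 0.05 s, during which the arm holds its last target. There are 200 camera calls.

## Working session

There is one attempt and no reset: what is moved stays moved. The work goes in short steps, Python scripts to look and compute and a tool call to move; the robot and the scene stay as the last step left them, time stands still between calls to the robot, and variables do not carry over. Pictures are saved under pics/ and viewed, about 8 in all and at most 12, crops included, and the job is handed in when it is done.

Besides the shell and the picture viewer there is one more tool, called after "Call:" as name([rows], argument=value, ...), one row to a line, values as JSON. move_arm: Moves the arm, as the interface text tells. Its arguments: {"type":"object","properties":{"increments":{"type":"array","items":{"type":"object","properties":{"tx":{"type":"number"},"ty":{"type":"number"},"tz":{"type":"number"},"rx":{"type":"number"},"ry":{"type":"number"},"rz":{"type":"number"},"gripper":{"type":"number"}}}},"squeeze":{"type":"number"}},"required":["increments"]}

```bash
mkdir -p pics; cat > h.py <<'E'
import numpy as np,cv2
from rig import r
def save(n,p): cv2.imwrite('pics/'+n+'.png',cv2.cvtColor(p,cv2.COLOR_RGB2BGR))
def pts(cam,depth,mask):
    m=r.camera_model(cam); v,u=np.nonzero(mask&(depth>0)); z=depth[v,u]
    c=np.stack([(u-m['cx'])/m['fx']*z,(v-m['cy'])/m['fy']*z,z],1)
    return (c-m['t'])@np.array(m['R']),np.stack([v,u],1)
def look(cam,qs):
    p,d=r.grab_frame(cam)
    for q in qs:
        for o in r.cut_out(q,cam):
            P,_=pts(cam,d,o['mask']); 
            print(cam,q,round(o['confidence'],2),np.round(o['bbox']).tolist(),len(P),np.round(np.percentile(P,[2,50,98],axis=0)).tolist() if len(P) else '')
        for o in r.place_of(q,cam): print('  place',q,round(o['confidence'],2),np.round(o['location']).tolist())
    return p,d
E
python3 - <<'E'
from h import *
a,d1=look('scene',['wedge_grip','splash_toe','post']); b,d2=look('side',['wedge_grip','splash_toe','post'])
save('scene',a);save('side',b)
np.savez('f0',d1=d1,d2=d2,a=a,b=b)
print(r.sense()['clock'])
E
```

```text
scene wedge_grip 0.96 [209.0, 250.0, 276.0, 313.0] 1643 [[555.0, -256.0, 4.0], [580.0, -199.0, 23.0], [595.0, -106.0, 37.0]]
scene wedge_grip 0.86 [165.0, 363.0, 261.0, 419.0] 2946 [[628.0, -416.0, 3.0], [696.0, -373.0, 22.0], [765.0, -327.0, 37.0]]
scene wedge_grip 0.72 [299.0, 220.0, 365.0, 278.0] 1626 [[589.0, -32.0, 1.0], [661.0, -17.0, 20.0], [739.0, 10.0, 37.0]]
  place wedge_grip 0.75 [235.0, 309.0]
  place wedge_grip 0.74 [381.0, 181.0]
  place wedge_grip 0.66 [296.0, 221.0]
scene splash_toe 0.81 [304.0, 102.0, 391.0, 186.0] 3404 [[485.0, 117.0, 17.0], [514.0, 231.0, 87.0], [542.0, 369.0, 146.0]]
scene splash_toe 0.16 [209.0, 250.0, 281.0, 312.0] 1711 [[555.0, -256.0, 2.0], [580.0, -198.0, 23.0], [595.0, -104.0, 37.0]]
  place splash_toe 0.96 [180.0, 303.0]
scene post 0.74 [303.0, 73.0, 404.0, 183.0] 4567 [[453.0, 117.0, 1.0], [521.0, 273.0, 85.0], [572.0, 429.0, 207.0]]
  place post 0.79 [145.0, 378.0]
side wedge_grip 0.98 [259.0, 165.0, 270.0, 207.0] 558 [[553.0, -252.0, 3.0], [573.0, -167.0, 20.0], [592.0, -100.0, 35.0]]
side wedge_grip 0.87 [202.0, 213.0, 258.0, 232.0] 894 [[585.0, -28.0, 0.0], [647.0, 1.0, 20.0], [734.0, 14.0, 36.0]]
side wedge_grip 0.58 [210.0, 132.0, 260.0, 158.0] 633 [[619.0, -410.0, -2.0], [681.0, -365.0, 17.0], [761.0, -324.0, 35.0]]
  place wedge_grip 0.9 [138.0, 250.0]
  place wedge_grip 0.68 [171.0, 265.0]
  place wedge_grip 0.58 [224.0, 249.0]
side splash_toe 0.58 [268.0, 231.0, 298.0, 346.0] 1258 [[483.0, 122.0, 2.0], [510.0, 245.0, 103.0], [532.0, 346.0, 146.0]]
  place splash_toe 0.63 [264.0, 296.0]
  place splash_toe 0.63 [371.0, 266.0]
side post 0.81 [246.0, 226.0, 296.0, 392.0] 3203 [[486.0, 130.0, 5.0], [529.0, 389.0, 67.0], [579.0, 431.0, 217.0]]
  place post 0.64 [368.0, 267.0]
0.7
```

View pics/scene.png

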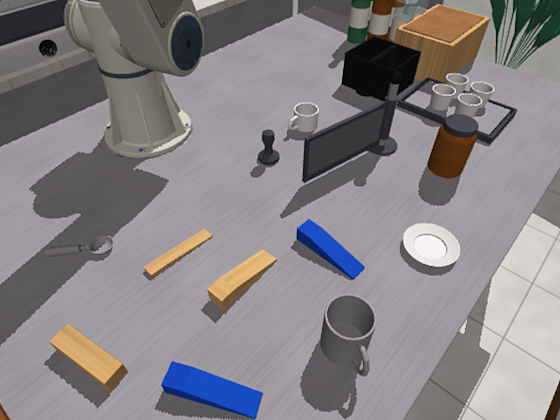

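View pics/side.png

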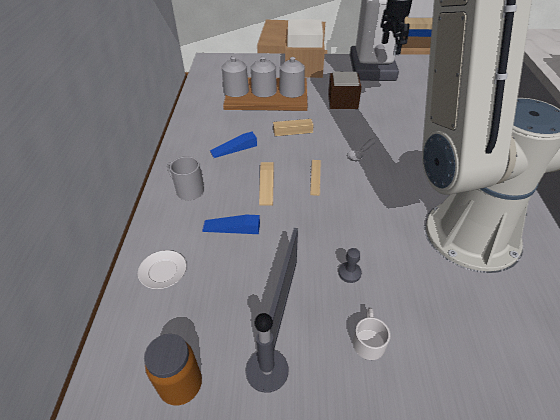

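Candidates in the scene view: pale wedge (242,280), blue wedges (330,248) and (212,390), shim (178,253), batten (88,355). The wood piece with the slope at (242,280) is the right one: 40 wide, 35 high, grip block at the lower left, and the thin edge pointing to the panel. Next I fit its geometry.

```bash
cat > fit.py <<'E'
from h import *
def wood(cam,p,d,lo=(480,-320),hi=(640,20)):
    hsv=cv2.cvtColor(p,cv2.COLOR_RGB2HSV)
    m=(hsv[...,0]>8)&(hsv[...,0]<28)&(hsv[...,1]>70)
    P,uv=pts(cam,d,m); k=(P[:,0]>lo[0])&(P[:,0]<hi[0])&(P[:,1]>lo[1])&(P[:,1]<hi[1])
    return P[k]
def rect(P):
    (c,s,a)=cv2.minAreaRect(P[:,:2].astype(np.float32)); b=cv2.boxPoints((c,s,a))
    return c,s,a,b
E
python3 - <<'E'
from fit import *
f=np.load('f0.npz')
for cam,p,d in(('scene',f['a'],f['d1']),('side',f['b'],f['d2'])):
    P=wood(cam,p,d,lo=(540,-280),hi=(610,-80)); print(cam,len(P)); c,s,a,b=rect(P); print(np.round(c,1),np.round(s,1),round(a,1),np.round(b).tolist())
    for y in range(-260,-90,20):
        k=abs(P[:,1]-y)<8
        if k.sum(): print(y,np.round(P[k].min(0)),np.round(P[k].max(0)), np.round(np.median(P[k][P[k][:,2]>P[k][:,2].max()-5],0)))
    # panel
    m=np.zeros(d.shape,bool)
    P,uv=pts(cam,d,d>0); k=(P[:,2]>30)&(P[:,2]<140)&(P[:,0]>440)&(P[:,0]<600)&(P[:,1]>80)&(P[:,1]<365); Q=P[k]
    k2=(Q[:,1]>130)&(Q[:,1]<350); vx,vy,x0,y0=cv2.fitLine(Q[k2][:,:2].astype(np.float32),cv2.DIST_HUBER,0,.01,.01).ravel()
    print('panel',len(Q),vx,vy,x0,y0,'yaw',np.degrees(np.arctan2(vy,vx)), 'ymin',np.percentile(Q[:,1],[0.2,1,3]))
    k=(P[:,2]>165)&(P[:,2]<215)&(P[:,0]>440)&(P[:,0]<620)&(P[:,1]>340)&(P[:,1]<460); Q=P[k]
    if len(Q): print('post',len(Q),np.percentile(Q,[1,50,99],axis=0).round(1).tolist())
    m=r.camera_model(cam); print('cam',(-np.array(m['R']).T@m['t']).round())
big=cv2.resize(f['a'][200:330,130:380],None,fx=3,fy=3,interpolation=cv2.INTER_CUBIC); save('crop',big)
E
```

```text
scene 1682
[ 568.2 -175.9] [ 53.5 161.1] 1.1 [[540.0, -96.0], [543.0, -257.0], [597.0, -256.0], [593.0, -95.0]]
-260 [ 554. -256.    1.] [ 596. -252.   37.] [ 574. -254.   35.]
-240 [ 554. -248.    3.] [ 596. -232.   38.] [ 575. -240.   35.]
-220 [ 555. -228.    2.] [ 596. -212.   38.] [ 575. -220.   35.]
-200 [ 553. -208.    4.] [ 595. -192.   34.] [ 574. -202.   31.]
-180 [ 553. -188.    3.] [ 594. -172.   28.] [ 575. -181.   26.]
-160 [ 553. -168.    2.] [ 594. -152.   24.] [ 575. -162.   20.]
-140 [ 541. -148.   -2.] [ 594. -132.   19.] [ 573. -141.   15.]
-120 [ 544. -128.   -1.] [ 594. -112.   14.] [ 572. -121.   11.]
-100 [ 548. -108.   -2.] [592. -96.   8.] [ 573. -104.    6.]
panel 2581 0.2036401 0.9790458 514.2832 234.73341 yaw 78.25009 ymin [114.62061395 115.84757585 117.14923357]
post 192 [[533.0, 373.7, 165.7], [548.8, 380.8, 194.3], [559.2, 395.5, 214.6]]
cam [ 933. -475.  687.]
side 559
[ 571.9 -177.6] [ 39.8 163.3] 1.5 [[550.0, -96.0], [554.0, -260.0], [594.0, -259.0], [590.0, -95.0]]
-260 [ 557. -259.   30.] [ 588. -253.   35.] [ 573. -255.   34.]
-240 [ 556. -248.   29.] [ 593. -233.   36.] [ 575. -241.   33.]
-220 [ 553. -228.   -0.] [ 593. -212.   38.] [ 574. -220.   34.]
-200 [ 555. -208.   24.] [ 592. -192.   35.] [ 573. -202.   31.]
-180 [ 554. -188.   18.] [ 591. -172.   28.] [ 575. -181.   25.]
-160 [ 553. -168.   12.] [ 590. -152.   25.] [ 569. -162.   22.]
-140 [ 553. -148.   10.] [ 589. -132.   20.] [ 566. -144.   17.]
-120 [ 552. -128.    3.] [ 590. -112.   14.] [ 567. -122.   11.]
-100 [ 551. -106.    0.] [590. -96.  10.] [ 572. -104.    5.]
panel 636 0.20422491 0.978924 514.9147 271.69635 yaw 78.215866 ymin [119.16399747 121.17058682 125.06335841]
post 244 [[527.8, 379.7, 165.6], [541.6, 401.1, 207.0], [557.9, 407.1, 214.9]]
cam [499. 738. 839.]
```

View pics/crop.png

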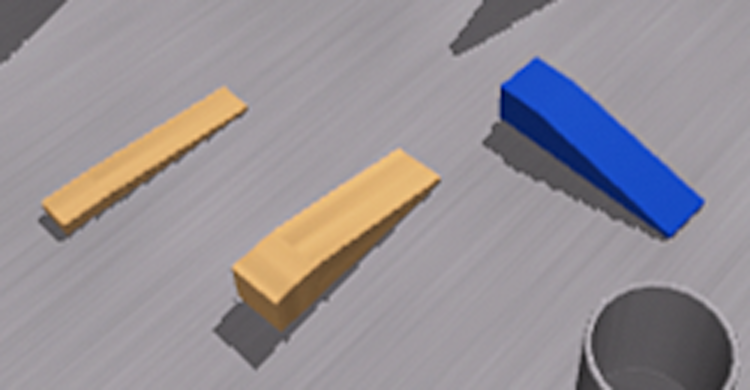

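The crop confirms the stout wood wedge: grip block at crop (275,285), thin edge at (420,165). The shim at crop (145,155) is lower and thinner, and the other one is blue. Measured poses: grip centre ≈(574.5,-238.5) with yaw ≈91.3°, toe ≈(486.4,117) and panel direction 78.2°.

```bash
cat > go.py <<'E'
from h import *
from scipy.spatial.transform import Rotation as R
def inc(x,y,z,yaw):
    """yaw: wedge direction in deg; tool x along +-wedge direction, tool z down"""
    s=r.sense(); R0=R.from_euler('xyz',s['tcp_rot']); best=None
    for h in(0,180):
        a=np.radians(yaw+h); X=[np.cos(a),np.sin(a),0]; Z=[0,0,-1]; T=R.from_matrix(np.stack([X,np.cross(Z,X),Z],1))
        rv=np.degrees((R0.inv()*T).as_rotvec())
        if best is None or np.linalg.norm(rv)<np.linalg.norm(best): best=rv
    d=R0.inv().apply(np.array([x,y,z])-s['eef_pos'])/10
    print('cm',d.round(2),'deg',best.round(2),'pos',np.round(s['eef_pos'],1),'rot',np.round(s['tcp_rot'],3),'F',np.round(s['contact_force'],1),'t',s['clock'],'op',s['opening'],'q6',np.round(s['qpos'],2))
E
python3 -c "
from go import *
inc(574.6,-242,120,91.3)"
```

```text
cm [ 48.42 -23.23  11.13] deg [  0.    0.  -75.1] pos [ 174.4 -600.2  231.3] rot [ 3.142 -0.     0.283] F [ 0.5  1.  -0.3] t 0.7 op 0.9988456455551903 q6 [-1.29  0.35  1.63  0.    1.16 -0.  ]
```

Call:
move_arm([
  {"tx": 3, "ty": -1.45, "gripper": 1},
  {"tx": 3, "ty": -1.45},
  {"tx": 3, "ty": -1.45},
  {"tx": 3, "ty": -1.45},
  {"tx": 3, "ty": -1.45},
  {"tx": 3, "ty": -1.45},
  {"tx": 3, "ty": -1.45},
  {"tx": 3, "ty": -1.45},
  {"tx": 3, "ty": -1.45},
  {"tx": 3, "ty": -1.45},
  {"tx": 3, "ty": -1.45},
  {"tx": 3, "ty": -1.45},
], squeeze=40)

```text
invalid input
```

Call:
move_arm([
  {"rz": -7.5},
  {"rz": -7.5},
  {"rz": -7.5},
  {"rz": -7.5},
  {"rz": -7.5},
  {"rz": -7.5},
  {"rz": -7.5},
  {"rz": -7.5},
  {"rz": -7.5},
  {"rz": -7.5},
  {},
])

```text
invalid input
```

```bash
python3 -c "
from go import *
inc(574.6,-242,120,91.3)"
```

```text
cm [ 48.42 -23.23  11.13] deg [  0.    0.  -75.1] pos [ 174.4 -600.2  231.3] rot [ 3.142 -0.     0.283] F [ 0.5  1.  -0.3] t 0.7 op 0.9988456455551903 q6 [-1.29  0.35  1.63  0.    1.16 -0.  ]
```

Call:
move_arm([
  {"tx": 3, "ty": -1.45, "tz": 0, "rx": 0, "ry": 0, "rz": 0, "gripper": 1},
  {"tx": 3, "ty": -1.45, "tz": 0, "rx": 0, "ry": 0, "rz": 0, "gripper": 1},
  {"tx": 3, "ty": -1.45, "tz": 0, "rx": 0, "ry": 0, "rz": 0, "gripper": 1},
  {"tx": 3, "ty": -1.45, "tz": 0, "rx": 0, "ry": 0, "rz": 0, "gripper": 1},
  {"tx": 3, "ty": -1.45, "tz": 0, "rx": 0, "ry": 0, "rz": 0, "gripper": 1},
  {"tx": 3, "ty": -1.45, "tz": 0, "rx": 0, "ry": 0, "rz": 0, "gripper": 1},
  {"tx": 3, "ty": -1.45, "tz": 0, "rx": 0, "ry": 0, "rz": 0, "gripper": 1},
  {"tx": 3, "ty": -1.45, "tz": 0, "rx": 0, "ry": 0, "rz": 0, "gripper": 1},
  {"tx": 3, "ty": -1.45, "tz": 0, "rx": 0, "ry": 0, "rz": 0, "gripper": 1},
  {"tx": 3, "ty": -1.45, "tz": 0, "rx": 0, "ry": 0, "rz": 0, "gripper": 1},
  {"tx": 3, "ty": -1.45, "tz": 0, "rx": 0, "ry": 0, "rz": 0, "gripper": 1},
  {"tx": 3, "ty": -1.45, "tz": 0, "rx": 0, "ry": 0, "rz": 0, "gripper": 1},
], squeeze=40)

```text
clock: 1.9
eef_pos: [472.5, -331.6, 231.4]
tcp_rot: [3.141, -0.0, 0.283]
contact_force: [-0.6, -0.9, 0.6]
opening: 1.002
```

Full rows are needed.

Call:
move_arm([
  {"tx": 2, "ty": -1, "tz": 0, "rx": 0, "ry": 0, "rz": 0, "gripper": 1},
  {"tx": 2, "ty": -1, "tz": 0, "rx": 0, "ry": 0, "rz": 0, "gripper": 1},
  {"tx": 0, "ty": 0, "tz": 1, "rx": 0, "ry": 0, "rz": -7.5, "gripper": 1},
  {"tx": 0, "ty": 0, "tz": 1, "rx": 0, "ry": 0, "rz": -7.5, "gripper": 1},
  {"tx": 0, "ty": 0, "tz": 1, "rx": 0, "ry": 0, "rz": -7.5, "gripper": 1},
  {"tx": 0, "ty": 0, "tz": 1, "rx": 0, "ry": 0, "rz": -7.5, "gripper": 1},
  {"tx": 0, "ty": 0, "tz": 1, "rx": 0, "ry": 0, "rz": -7.5, "gripper": 1},
  {"tx": 0, "ty": 0, "tz": 1, "rx": 0, "ry": 0, "rz": -7.5, "gripper": 1},
  {"tx": 0, "ty": 0, "tz": 1, "rx": 0, "ry": 0, "rz": -7.5, "gripper": 1},
  {"tx": 0, "ty": 0, "tz": 1, "rx": 0, "ry": 0, "rz": -7.5, "gripper": 1},
  {"tx": 0, "ty": 0, "tz": 1, "rx": 0, "ry": 0, "rz": -7.5, "gripper": 1},
  {"tx": 0, "ty": 0, "tz": 1, "rx": 0, "ry": 0, "rz": -7.5, "gripper": 1},
])

```text
clock: 3.1
eef_pos: [504.5, -302.3, 131.0]
tcp_rot: [3.141, 0.0, 1.597]
contact_force: [0.4, 1.2, -0.2]
opening: 1.003
```

```bash
python3 -c "
from go import *
inc(574.6,-242,120,91.3)"
```

```text
cm [5.84 7.17 1.1 ] deg [0.01 0.01 0.21] pos [ 504.5 -302.3  131. ] rot [3.141 0.    1.597] F [ 0.4  1.2 -0.2] t 3.1 op 1.0031091360887436 q6 [-0.54  0.41  1.8   0.    0.93 -0.57]
```

Call:
move_arm([
  {"tx": 2, "ty": 2.4, "tz": 0, "rx": 0, "ry": 0, "rz": 0.2, "gripper": 1},
  {"tx": 2, "ty": 2.4, "tz": 0, "rx": 0, "ry": 0, "rz": 0, "gripper": 1},
  {"tx": 1.8, "ty": 2.4, "tz": 1, "rx": 0, "ry": 0, "rz": 0, "gripper": 1},
  {"tx": 0, "ty": 0, "tz": 0, "rx": 0, "ry": 0, "rz": 0, "gripper": 1},
])

```text
clock: 3.5
eef_pos: [577.3, -240.8, 120.5]
tcp_rot: [3.141, -0.001, 1.591]
contact_force: [-0.1, -0.4, 0.4]
opening: 0.999
```

```bash
cat > w.py <<'E'
from go import *
def wrist():
    s=r.sense(); p,d=r.grab_frame('wrist'); m=r.camera_model('wrist'); H=np.array(m['hand_eye'])
    v,u=np.nonzero(d>0); z=d[v,u]; c=np.stack([(u-m['cx'])/m['fx']*z,(v-m['cy'])/m['fy']*z,z],1)
    T=c@H[:3,:3].T+H[:3,3]; W=R.from_euler('xyz',s['tcp_rot']).apply(T)+s['eef_pos']
    return p,W,p[v,u]
E
python3 - <<'E'
from w import *
inc(574.6,-242,4,91.3)
p,W,C=wrist(); save('w1',p)
h=cv2.cvtColor(C[:,None],cv2.COLOR_RGB2HSV)[:,0]
P=W[(h[:,0]>8)&(h[:,0]<28)&(h[:,1]>60)&(W[:,0]>520)&(W[:,0]<630)]
print(len(P),np.percentile(P,[1,50,99],axis=0).round(1))
for y in range(-260,-90,20):
    Q=P[abs(P[:,1]-y)<8]
    if len(Q)>20: print(y,np.percentile(Q,[2,98],axis=0).round(1).tolist())
E
```

```text
cm [-0.12 -0.28 11.64] deg [ 0.03 -0.03 -0.17] pos [ 577.3 -240.8  120.5] rot [ 3.141e+00 -1.000e-03  1.591e+00] F [-0.1 -0.4  0.4] t 3.5 op 0.9985607665052514 q6 [-0.4   0.47  1.72  0.    0.95 -0.42]
12351 [[ 549.8 -254.7    1.3]
 [ 571.7 -174.4   24.2]
 [ 591.9 -101.7   37. ]]
-260 [[549.7, -255.9, 1.5], [592.4, -252.1, 37.1]]
-240 [[553.8, -247.6, 34.6], [592.4, -232.3, 37.2]]
-220 [[553.1, -227.7, 32.9], [592.0, -212.3, 37.1]]
-200 [[552.9, -207.6, 28.1], [591.5, -192.3, 33.5]]
-180 [[552.7, -187.7, 23.3], [591.1, -172.4, 28.5]]
-160 [[552.3, -167.7, 18.3], [590.6, -152.3, 23.6]]
-140 [[551.5, -147.7, 13.2], [590.1, -132.3, 18.5]]
-120 [[551.2, -127.6, 7.8], [589.7, -112.3, 13.4]]
-100 [[550.2, -107.9, 2.9], [589.3, -100.3, 8.9]]
```

View pics/w1.png

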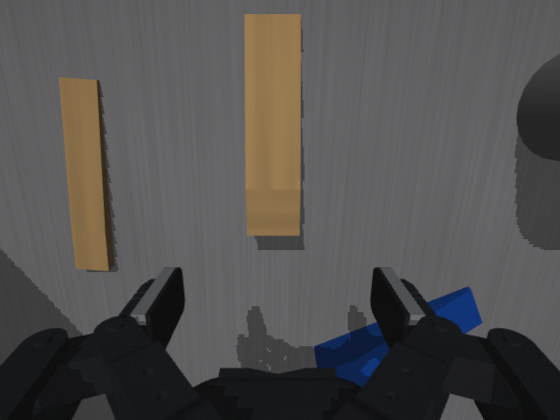

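The wrist view shows the wedge centred between the jaws at (272,125), grip block at (273,212), heights matching (35 at the block, sloping to 5). The shim at (87,175) is clear of the fingers. Now descending and gripping.

Call:
move_arm([
  {"tx": -0.1, "ty": -0.38, "tz": 2, "rx": 0, "ry": 0, "rz": -0.2, "gripper": 1},
  {"tx": 0, "ty": 0, "tz": 2.5, "rx": 0, "ry": 0, "rz": 0, "gripper": 1},
  {"tx": 0, "ty": 0, "tz": 2.5, "rx": 0, "ry": 0, "rz": 0, "gripper": 1},
  {"tx": 0, "ty": 0, "tz": 2.5, "rx": 0, "ry": 0, "rz": 0, "gripper": 1},
  {"tx": 0, "ty": 0, "tz": 1.5, "rx": 0, "ry": 0, "rz": 0, "gripper": 1},
  {"tx": 0, "ty": 0, "tz": 0.6, "rx": 0, "ry": 0, "rz": 0, "gripper": 1},
  {"tx": 0, "ty": 0, "tz": 0, "rx": 0, "ry": 0, "rz": 0, "gripper": 1},
])

```text
clock: 4.25
eef_pos: [571.0, -244.2, 5.0]
tcp_rot: [-3.141, -0.0, 1.591]
contact_force: [0.6, 0.4, 1.0]
opening: 1.0
```

Call:
move_arm([
  {"tx": 0, "ty": 0, "tz": 0, "rx": 0, "ry": 0, "rz": 0, "gripper": -1},
  {"tx": 0, "ty": 0, "tz": 0, "rx": 0, "ry": 0, "rz": 0, "gripper": -1},
  {"tx": 0, "ty": 0, "tz": 0, "rx": 0, "ry": 0, "rz": 0, "gripper": -1},
  {"tx": 0, "ty": 0, "tz": 0, "rx": 0, "ry": 0, "rz": 0, "gripper": -1},
  {"tx": 0, "ty": 0, "tz": 0, "rx": 0, "ry": 0, "rz": 0, "gripper": -1},
  {"tx": 0, "ty": 0, "tz": 0, "rx": 0, "ry": 0, "rz": 0, "gripper": -1},
  {"tx": 0, "ty": 0, "tz": 0, "rx": 0, "ry": 0, "rz": 0, "gripper": -1},
  {"tx": 0, "ty": 0, "tz": 0, "rx": 0, "ry": 0, "rz": 0, "gripper": -1},
])

```text
clock: 5.05
eef_pos: [572.3, -244.3, 6.4]
tcp_rot: [3.14, 0.001, 1.592]
contact_force: [-0.6, 0.2, 6.6]
opening: 0.461
```

Call:
move_arm([
  {"tx": 0, "ty": 0, "tz": -1, "rx": 0, "ry": 0, "rz": 0, "gripper": -1},
  {"tx": 0, "ty": 0, "tz": -2, "rx": 0, "ry": 0, "rz": 0, "gripper": -1},
  {"tx": 0, "ty": 0, "tz": -2.5, "rx": 0, "ry": 0, "rz": 0, "gripper": -1},
  {"tx": 0, "ty": 0, "tz": -1.5, "rx": 0, "ry": 0, "rz": 0, "gripper": -1},
  {"tx": 0, "ty": 0, "tz": 0, "rx": 0, "ry": 0, "rz": 0, "gripper": -1},
])

```text
clock: 5.55
eef_pos: [573.0, -244.6, 77.9]
tcp_rot: [3.138, 0.002, 1.592]
contact_force: [0.2, -0.4, -1.6]
opening: 0.465
```

```bash
python3 -c "
from go import *
inc(454.6,-35.7,60,78.2)"
```

```text
cm [ 21.14 -11.4    1.71] deg [ 0.23  0.07 13.01] pos [ 573.  -244.6   77.9] rot [3.138e+00 2.000e-03 1.592e+00] F [ 0.2 -0.4 -1.6] t 5.55 op 0.46531369958081953 q6 [-0.41  0.52  1.75  0.    0.86 -0.43]
```

Call:
move_arm([
  {"tx": 2.1, "ty": -1.1, "tz": 0, "rx": 0, "ry": 0, "rz": 0, "gripper": -1},
  {"tx": 2.1, "ty": -1.1, "tz": 0, "rx": 0, "ry": 0, "rz": 0, "gripper": -1},
  {"tx": 2.1, "ty": -1.1, "tz": 0, "rx": 0, "ry": 0, "rz": 0, "gripper": -1},
  {"tx": 2.1, "ty": -1.1, "tz": 0, "rx": 0, "ry": 0, "rz": 0, "gripper": -1},
  {"tx": 2.1, "ty": -1.1, "tz": 0, "rx": 0, "ry": 0, "rz": 0, "gripper": -1},
  {"tx": 2.1, "ty": -1.1, "tz": 0, "rx": 0, "ry": 0, "rz": 0, "gripper": -1},
  {"tx": 2.1, "ty": -1.1, "tz": 0, "rx": 0, "ry": 0, "rz": 0, "gripper": -1},
  {"tx": 2.1, "ty": -1.1, "tz": 0, "rx": 0, "ry": 0, "rz": 0, "gripper": -1},
  {"tx": 2.1, "ty": -1.1, "tz": 0, "rx": 0, "ry": 0, "rz": 0, "gripper": -1},
  {"tx": 1.5, "ty": -1.1, "tz": 0, "rx": 0, "ry": 0, "rz": 4.4, "gripper": -1},
  {"tx": 0, "ty": 0, "tz": 0, "rx": 0, "ry": 0, "rz": 4.4, "gripper": -1},
  {"tx": 0, "ty": 0, "tz": 0, "rx": 0, "ry": 0, "rz": 4.2, "gripper": -1},
])

```text
clock: 6.75
eef_pos: [456.2, -41.7, 74.6]
tcp_rot: [-3.14, 0.0, 1.363]
contact_force: [-0.3, 1.0, -0.8]
opening: 0.464
```

```bash
python3 - <<'E'
from w import *
inc(454.6,-35.7,60,78.2)
p,d1=r.grab_frame('scene'); b,d2=r.grab_frame('side'); p3,W3,C3=wrist()
save('combo',np.vstack([np.hstack([p[100:330,130:410],b[130:360,180:460]]),cv2.resize(p3,None,fx=.66,fy=.66)[:, :370].repeat(1,0) if 0 else np.pad(cv2.resize(p3,(460,345)),((0,0),(0,100),(0,0)))]))
def A(P,n):
    a=[]
    for lo,hi in((-60,-20),(-20,20),(20,60),(60,110)):
        Q=P[(P[:,1]>lo)&(P[:,1]<hi)]
        if len(Q)>20: print(n,lo,hi,np.percentile(Q,[2,50,98],axis=0).round(1).tolist())
for cam,pp,d in(('scene',p,d1),('side',b,d2)):
    A(wood(cam,pp,d,(420,-100),(540,140)) if 0 else __import__('fit').wood(cam,pp,d,(420,-100),(540,140)),cam)
    P,_=pts(cam,d,d>0); Q=P[(P[:,2]>30)&(P[:,2]<140)&(P[:,0]>440)&(P[:,0]<600)&(P[:,1]>145)&(P[:,1]<350)]
    print(cam,'panel',cv2.fitLine(Q[:,:2].astype(np.float32),cv2.DIST_HUBER,0,.01,.01).ravel())
h=cv2.cvtColor(C3[:,None],cv2.COLOR_RGB2HSV)[:,0]
P=W3[(h[:,0]>8)&(h[:,0]<28)&(h[:,1]>60)&(W3[:,0]>400)&(W3[:,0]<540)&(W3[:,2]>20)&(W3[:,2]<130)]; A(P,'wrist')
Q=W3[(W3[:,2]>110)&(W3[:,2]<160)&(W3[:,1]>100)&(W3[:,0]>440)&(W3[:,0]<600)]
print('wrist panel top',len(Q),np.percentile(Q,[2,50,98],axis=0).round(1).tolist() if len(Q) else '')
if len(Q)>50: print(cv2.fitLine(Q[:,:2].astype(np.float32),cv2.DIST_HUBER,0,.01,.01).ravel())
E
```

```text
cm [ 0.56 -0.28  1.46] deg [-0.08  0.01 -0.11] pos [456.2 -41.7  74.6] rot [-3.14   0.     1.363] F [-0.3  1.  -0.8] t 6.75 op 0.46396821175857356 q6 [-0.09  0.33  2.11 -0.    0.71  0.11]
scene -60 -20 [[435.8, -57.3, 71.2], [460.5, -48.9, 100.6], [521.7, -21.2, 163.6]]
scene -20 20 [[470.8, -18.3, 72.0], [485.5, 3.1, 88.1], [491.2, 19.4, 99.5]]
scene 20 60 [[456.2, 20.8, 72.3], [485.9, 39.7, 86.6], [499.6, 59.0, 93.6]]
scene 60 110 [[464.8, 60.6, 71.2], [486.1, 78.1, 78.1], [506.9, 99.0, 84.3]]
scene panel [2.0368773e-01 9.7903591e-01 5.1588409e+02 2.4255844e+02]
side -60 -20 [[438.3, -54.1, 96.1], [457.0, -34.6, 102.0], [477.9, -20.4, 124.3]]
side -20 20 [[441.5, -19.6, 76.8], [462.5, 1.0, 96.8], [488.2, 19.2, 103.9]]
side 20 60 [[452.3, 21.2, 77.5], [472.8, 40.1, 86.8], [495.5, 59.4, 93.3]]
side 60 110 [[460.8, 61.1, 69.1], [475.3, 79.0, 77.6], [505.0, 102.0, 83.5]]
side panel [2.0376731e-01 9.7901934e-01 5.1876923e+02 2.9027664e+02]
wrist -60 -20 [[436.9, -54.7, 103.1], [458.4, -35.8, 104.2], [478.0, -20.6, 105.4]]
wrist -20 20 [[444.2, -19.1, 93.9], [465.5, 0.4, 99.3], [486.6, 19.2, 104.6]]
wrist 20 60 [[453.3, 20.8, 83.6], [474.4, 40.3, 89.1], [495.6, 59.2, 94.8]]
wrist 60 110 [[460.5, 60.2, 80.7], [476.2, 65.0, 82.9], [498.8, 72.2, 85.2]]
wrist panel top 0
```

View pics/combo.png

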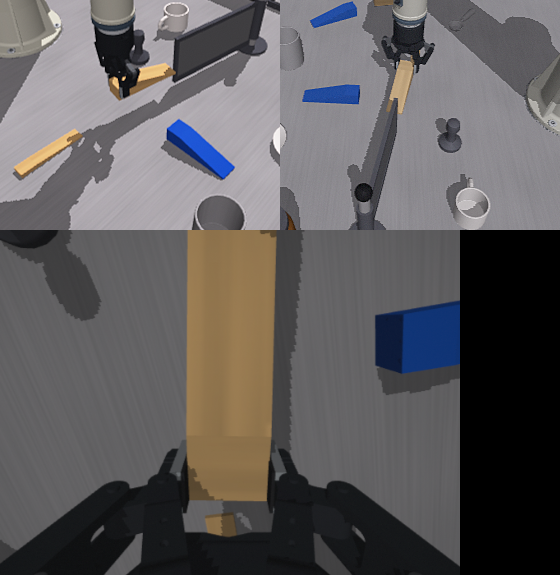

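The wedge is held level, thin edge towards the panel, about 3 mm too far to +x; the panel has not moved. Shifting it into line and lowering it.

Call:
move_arm([
  {"tx": 0, "ty": -0.3, "tz": 1, "rx": 0, "ry": 0, "rz": 0, "gripper": -1},
  {"tx": 0, "ty": 0, "tz": 1.5, "rx": 0, "ry": 0, "rz": 0, "gripper": -1},
  {"tx": 0, "ty": 0, "tz": 1.5, "rx": 0, "ry": 0, "rz": 0, "gripper": -1},
  {"tx": 0, "ty": 0, "tz": 1.4, "rx": 0, "ry": 0, "rz": 0, "gripper": -1},
  {"tx": 0, "ty": 0, "tz": 0.8, "rx": 0, "ry": 0, "rz": 0, "gripper": -1},
  {"tx": 0, "ty": 0, "tz": 0.4, "rx": 0, "ry": 0, "rz": 0, "gripper": -1},
  {"tx": 0, "ty": 0, "tz": 0, "rx": 0, "ry": 0, "rz": 0, "gripper": -1},
  {"tx": 0, "ty": 0, "tz": 0, "rx": 0, "ry": 0, "rz": 0, "gripper": -1},
])

```text
clock: 7.7
eef_pos: [454.5, -41.8, 9.5]
tcp_rot: [3.141, -0.0, 1.365]
contact_force: [-0.5, -0.2, -0.8]
opening: 0.465
```

```bash
python3 - <<'E'
from w import *
inc(486.4-.204*108,117-.979*108,6,78.2)
E
```

```text
cm [ 5.39 -0.12  0.35] deg [ 0.02 -0.    0.02] pos [454.5 -41.8   9.5] rot [ 3.141 -0.     1.365] F [-0.5 -0.2 -0.8] t 7.7 op 0.4654884994966332 q6 [-0.09  0.45  2.14  0.    0.55  0.11]
```

Call:
move_arm([
  {"tx": 0, "ty": -0.1, "tz": 0.2, "rx": 0, "ry": 0, "rz": 0, "gripper": -1},
  {"tx": 0, "ty": 0, "tz": 0.15, "rx": 0, "ry": 0, "rz": 0, "gripper": -1},
  {"tx": 0, "ty": 0, "tz": 0, "rx": 0, "ry": 0, "rz": 0, "gripper": -1},
])

```text
clock: 8.0
eef_pos: [453.5, -41.6, 6.4]
tcp_rot: [3.141, -0.0, 1.365]
contact_force: [-1.8, 0.3, 7.8]
opening: 0.463
```

Call:
move_arm([
  {"tx": 0.6, "ty": 0, "tz": 0, "rx": 0, "ry": 0, "rz": 0, "gripper": -1},
  {"tx": 0.6, "ty": 0, "tz": 0, "rx": 0, "ry": 0, "rz": 0, "gripper": -1},
  {"tx": 0.6, "ty": 0, "tz": 0, "rx": 0, "ry": 0, "rz": 0, "gripper": -1},
  {"tx": 0.6, "ty": 0, "tz": 0, "rx": 0, "ry": 0, "rz": 0, "gripper": -1},
  {"tx": 0.6, "ty": 0, "tz": 0, "rx": 0, "ry": 0, "rz": 0, "gripper": -1},
  {"tx": 0.6, "ty": 0, "tz": 0, "rx": 0, "ry": 0, "rz": 0, "gripper": -1},
  {"tx": 0.4, "ty": 0, "tz": 0, "rx": 0, "ry": 0, "rz": 0, "gripper": -1},
  {"tx": 0, "ty": 0, "tz": 0, "rx": 0, "ry": 0, "rz": 0, "gripper": -1},
])

```text
clock: 8.8
eef_pos: [462.2, -2.0, 6.3]
tcp_rot: [3.14, -0.0, 1.365]
contact_force: [0.5, 2.3, 5.5]
opening: 0.46
```

```bash
cat > chk.py <<'E'
from w import *; from fit import wood
def chk(s):
    inc(486.4-.204*s,117-.979*s,6,78.2)
    out=[]
    for cam in('scene','side'):
        p,d=r.grab_frame(cam); out.append(p); P,_=pts(cam,d,d>0)
        Q=P[(P[:,2]>30)&(P[:,2]<140)&(P[:,0]>440)&(P[:,0]<600)&(P[:,1]>145)&(P[:,1]<350)]
        vx,vy,x0,y0=cv2.fitLine(Q[:,:2].astype(np.float32),cv2.DIST_HUBER,0,.01,.01).ravel()
        T=P[(P[:,2]>100)&(P[:,2]<175)&(P[:,0]>440)&(P[:,0]<545)&(P[:,1]>130)&(P[:,1]<330)]
        print(cam,'panel yaw',np.degrees(np.arctan2(vy,vx)).round(2),'x@235',round(x0+(235-y0)*vx/vy,1),'top z',np.percentile(T[:,2],[90,97,99.5]).round(1))
        W=wood(cam,p,d,(420,-100),(540,140)); W=W[W[:,2]<45]
        if len(W): print('  wood',len(W),np.percentile(W,[1,50,99],axis=0).round(1).tolist())
    return out
E
python3 -c "
from chk import *
chk(84)
d=np.load('f0.npz')
for cam,k in(('scene','d1'),('side','d2')):
    P,_=pts(cam,d[k],d[k]>0)
    T=P[(P[:,2]>100)&(P[:,2]<175)&(P[:,0]>440)&(P[:,0]<545)&(P[:,1]>130)&(P[:,1]<330)]; print('at start',np.percentile(T[:,2],[90,97,99.5]))
"
```

```text
cm [ 3.74 -0.06  0.04] deg [ 0.08 -0.02  0.03] pos [462.2  -2.    6.3] rot [ 3.14  -0.     1.365] F [0.5 2.3 5.5] t 8.8 op 0.46029349763453253 q6 [-0.01  0.47  2.13  0.    0.55  0.2 ]
scene panel yaw 78.24 x@235 514.3 top z [145.1 146.2 147.2]
  wood 682 [[441.0, -17.0, -0.2], [487.6, 65.4, 16.6], [510.7, 135.1, 36.7]]
side panel yaw 78.27 x@235 507.3 top z [145.3 146.1 147.1]
  wood 507 [[444.5, -12.4, 2.8], [468.4, 47.8, 26.5], [483.7, 137.2, 37.3]]
at start [145.38317527 146.23619989 147.21943223]
at start [145.20089659 145.89667341 146.68669127]
```

Panel still in place. Now pushing it in.

Call:
move_arm([
  {"tx": 0.4, "ty": 0, "tz": 0, "rx": 0, "ry": 0, "rz": 0, "gripper": -1},
  {"tx": 0.4, "ty": 0, "tz": 0, "rx": 0, "ry": 0, "rz": 0, "gripper": -1},
  {"tx": 0.4, "ty": 0, "tz": 0, "rx": 0, "ry": 0, "rz": 0, "gripper": -1},
  {"tx": 0.3, "ty": 0, "tz": 0, "rx": 0, "ry": 0, "rz": 0, "gripper": -1},
  {"tx": 0.3, "ty": 0, "tz": 0, "rx": 0, "ry": 0, "rz": 0, "gripper": -1},
  {"tx": 0.3, "ty": 0, "tz": 0, "rx": 0, "ry": 0, "rz": 0, "gripper": -1},
  {"tx": 0.3, "ty": 0, "tz": 0, "rx": 0, "ry": 0, "rz": 0, "gripper": -1},
  {"tx": 0, "ty": 0, "tz": 0, "rx": 0, "ry": 0, "rz": 0, "gripper": -1},
])

```text
clock: 9.7
eef_pos: [466.6, 20.6, 6.4]
tcp_rot: [3.141, 0.001, 1.366]
contact_force: [-1.5, -7.0, 7.5]
opening: 0.465
```

```bash
python3 -c "
from chk import *
chk(84)"
```

```text
cm [ 1.44 -0.02  0.04] deg [0.04 0.04 0.05] pos [466.6  20.6   6.4] rot [3.141e+00 1.000e-03 1.366e+00] F [-1.5 -7.   7.5] t 9.7 op 0.4653586458288952 q6 [ 0.04  0.47  2.12 -0.    0.55  0.25]
scene panel yaw 78.29 x@235 514.3 top z [147.4 148.4 148.9]
  wood 565 [[445.7, 5.4, 1.4], [491.7, 76.1, 18.3], [512.5, 137.8, 37.6]]
side panel yaw 78.22 x@235 507.3 top z [147.3 148.1 149.1]
  wood 406 [[449.6, 10.7, 2.2], [468.8, 65.3, 27.8], [483.9, 137.5, 36.7]]
```

Lifting ~2 mm with a 7 N push and no swing. Continuing.

Call:
move_arm([
  {"tx": 0.3, "ty": 0, "tz": 0, "rx": 0, "ry": 0, "rz": 0, "gripper": -1},
  {"tx": 0.3, "ty": 0, "tz": 0, "rx": 0, "ry": 0, "rz": 0, "gripper": -1},
  {"tx": 0.3, "ty": 0, "tz": 0, "rx": 0, "ry": 0, "rz": 0, "gripper": -1},
  {"tx": 0.3, "ty": 0, "tz": 0, "rx": 0, "ry": 0, "rz": 0, "gripper": -1},
  {"tx": 0.3, "ty": 0, "tz": 0, "rx": 0, "ry": 0, "rz": 0, "gripper": -1},
  {"tx": 0, "ty": 0, "tz": 0, "rx": 0, "ry": 0, "rz": 0, "gripper": -1},
])

```text
clock: 10.4
eef_pos: [469.5, 35.2, 6.4]
tcp_rot: [3.141, 0.001, 1.366]
contact_force: [-2.1, -7.4, 8.1]
opening: 0.463
```

```bash
python3 -c "
from chk import *
chk(84)"
```

```text
cm [-0.05 -0.01  0.04] deg [0.02 0.05 0.05] pos [469.5  35.2   6.4] rot [3.141e+00 1.000e-03 1.366e+00] F [-2.1 -7.4  8.1] t 10.4 op 0.46309771321056703 q6 [ 0.07  0.47  2.11 -0.    0.56  0.28]
scene panel yaw 78.2 x@235 514.3 top z [150.9 151.8 152.6]
  wood 489 [[448.9, 19.8, 0.7], [493.7, 75.3, 19.4], [513.2, 137.9, 38.0]]
side panel yaw 78.24 x@235 507.3 top z [151.  151.9 152.8]
  wood 347 [[452.4, 26.1, 1.4], [469.0, 76.9, 28.1], [481.6, 138.5, 36.5]]
```

Call:
move_arm([
  {"tx": 0, "ty": 0, "tz": -0.05, "rx": 0, "ry": 0, "rz": 0, "gripper": 0.0},
  {"tx": 0, "ty": 0, "tz": 0, "rx": 0, "ry": 0, "rz": 0, "gripper": 0.05},
  {"tx": 0, "ty": 0, "tz": 0, "rx": 0, "ry": 0, "rz": 0, "gripper": 0.15},
  {"tx": 0, "ty": 0, "tz": 0, "rx": 0, "ry": 0, "rz": 0, "gripper": 0.3},
  {"tx": 0, "ty": 0, "tz": 0, "rx": 0, "ry": 0, "rz": 0, "gripper": 0.5},
  {"tx": 0, "ty": 0, "tz": 0, "rx": 0, "ry": 0, "rz": 0, "gripper": 0.5},
])

```text
clock: 11.1
eef_pos: [469.5, 35.9, 6.2]
tcp_rot: [-3.142, -0.0, 1.365]
contact_force: [1.0, 0.6, -0.5]
opening: 0.75
```

```bash
python3 -c "
from chk import *
chk(84)
p,W,C=wrist(); save('w3',p)
h=cv2.cvtColor(C[:,None],cv2.COLOR_RGB2HSV)[:,0]
P=W[(h[:,0]>8)&(h[:,0]<28)&(h[:,1]>60)&(W[:,0]>400)&(W[:,0]<540)&(W[:,1]<120)]; print(np.percentile(P,[1,50,99],axis=0).round(1).tolist())
for lo in (20,30,40,50,60,70,80): 
    Q=P[abs(P[:,1]-lo)<4]; print(lo,np.percentile(Q,[3,97],axis=0).round(1).tolist()) if len(Q) else 0
"
```

```text
cm [-0.11  0.    0.02] deg [-0.   -0.    0.01] pos [469.5  35.9   6.2] rot [-3.142 -0.     1.365] F [ 1.   0.6 -0.5] t 11.1 op 0.7501537315528496 q6 [0.07 0.47 2.11 0.   0.56 0.28]
scene panel yaw 78.3 x@235 514.4 top z [151.  152.1 153. ]
  wood 486 [[437.0, 20.1, 0.7], [486.8, 53.3, 20.6], [513.8, 138.9, 37.7]]
side panel yaw 78.3 x@235 507.3 top z [151.  151.8 152.7]
  wood 352 [[449.2, 26.6, 1.8], [468.9, 75.1, 28.5], [482.7, 138.5, 36.8]]
[[450.1, 23.4, 19.6], [477.5, 75.8, 31.5], [504.1, 118.6, 37.0]]
20 [[464.6, 19.8, 34.5], [485.6, 23.9, 36.9]]
30 [[448.3, 26.2, 34.9], [486.6, 33.8, 36.9]]
40 [[450.1, 36.2, 34.9], [488.9, 43.8, 36.9]]
50 [[452.3, 46.3, 34.8], [491.1, 53.8, 37.0]]
60 [[454.6, 56.3, 33.4], [493.3, 63.8, 36.7]]
70 [[457.0, 66.2, 30.9], [495.7, 73.8, 35.0]]
80 [[459.2, 76.2, 28.3], [497.8, 83.7, 32.5]]
```

View pics/w3.png

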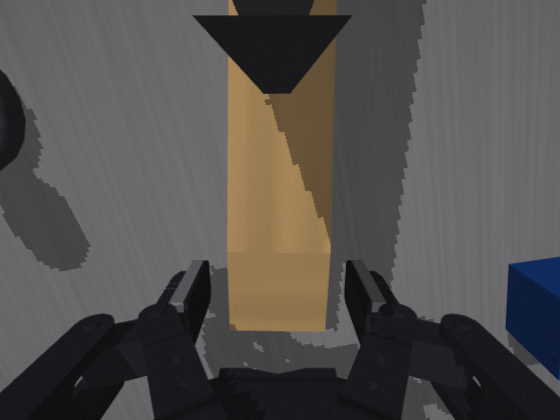

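The wrist view shows the wedge centred under the panel's end at (275,90), both pads clear of it; the lift stays ≈6 mm and the panel yaw is unchanged. Retreating straight up.

Call:
move_arm([
  {"tx": 0, "ty": 0, "tz": -0.5, "rx": 0, "ry": 0, "rz": 0, "gripper": 0.6},
  {"tx": 0, "ty": 0, "tz": -1.5, "rx": 0, "ry": 0, "rz": 0, "gripper": 0.6},
  {"tx": 0, "ty": 0, "tz": -2.5, "rx": 0, "ry": 0, "rz": 0, "gripper": 0.6},
  {"tx": 0, "ty": 0, "tz": -3, "rx": 0, "ry": 0, "rz": 0, "gripper": 0.6},
  {"tx": 0, "ty": 0, "tz": -3, "rx": 0, "ry": 0, "rz": 0, "gripper": 0.6},
  {"tx": -1, "ty": 0, "tz": -3, "rx": 0, "ry": 0, "rz": 0, "gripper": 0.6},
  {"tx": -3, "ty": 0, "tz": -2, "rx": 0, "ry": 0, "rz": 0, "gripper": 0.6},
  {"tx": -3, "ty": 0, "tz": 0, "rx": 0, "ry": 0, "rz": 0, "gripper": 0.6},
  {"tx": -3, "ty": 0, "tz": 0, "rx": 0, "ry": 0, "rz": 0, "gripper": 0.6},
  {"tx": 0, "ty": 0, "tz": 0, "rx": 0, "ry": 0, "rz": 0, "gripper": 0.6},
  {"tx": 0, "ty": 0, "tz": 0, "rx": 0, "ry": 0, "rz": 0, "gripper": 0.6},
])

```text
clock: 12.35
eef_pos: [448.9, -62.4, 161.6]
tcp_rot: [3.141, -0.0, 1.363]
contact_force: [0.7, -0.3, -0.2]
opening: 0.8
```

```bash
python3 -c "
from chk import *
o=chk(84); save('end',np.hstack([o[0][90:330,130:420],o[1][150:390,160:450]]))"
```

```text
cm [ 9.92 -0.02 15.56] deg [ 0.02 -0.01 -0.1 ] pos [448.9 -62.4 161.6] rot [ 3.141 -0.     1.363] F [ 0.7 -0.3 -0.2] t 12.35 op 0.8003178734908032 q6 [-0.14  0.17  2.06  0.    0.91  0.07]
scene panel yaw 78.25 x@235 514.3 top z [151.  152.  152.9]
  wood 874 [[431.2, 20.1, -0.4], [487.4, 63.4, 24.6], [512.6, 138.2, 36.9]]
side panel yaw 78.23 x@235 507.2 top z [151.1 152.1 153. ]
  wood 354 [[449.6, 25.7, 3.1], [468.9, 75.3, 28.1], [481.6, 138.2, 36.1]]
```

View pics/end.png

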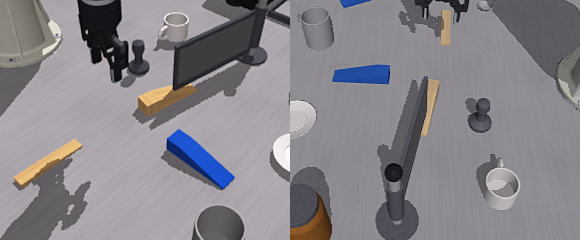

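The final view shows the wedge flat under the panel's free end (left (165,97), right (430,105)) and the robot clear of it. Handing in.

```bash
python3 -c "
from rig import r
print(r.sign_off())"
```

```text
the job is handed in; nothing more can be done
None
```

The job is done and handed in at 12.4 s on the robot's clock. I slid the thick wooden wedge along the counter, thin edge first and in line with the panel, under its free end. The grip block's centre ended about 77 mm outside the panel's lower corner, so the thin edge is about 61 mm in. I then opened the gripper and moved clear.

- **Lift:** both outside cameras show the panel's top edge about 6 mm higher than at the start. It stayed there after release.
- **Swing:** the panel's direction is 78.2° as before, and its position is the same within 0.1 mm.
- **Wedge:** its top measured about 36 mm high after release, so it sits flat on the counter. It is centred under the panel.
- **Forces:** the highest readings between moves were about 8 N, both pushing in and down on the counter.

No check failed. The first move calls were refused because each row needed every value written out; nothing moved then.

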